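# Roll the pipe offcut onto the layout line

## Robot

A 6-joint arm with a two-finger parallel gripper is mounted at the origin on the work surface. World frame = base frame: x ahead of the robot, y to its left, z up, the work surface at z = 0. Lengths are in m, angles in rad, forces in N, time in s.
With the tool pointing down it reaches from about 0.25 to 0.725 m from the base axis. Payload 4 kg.
Tool frame: the origin (TCP) lies midway between the tips of the shut fingers; the grasp point (between the pads) lies 19 mm behind it; z points along the fingers, y is the line along which they close (so a half turn about z gives the same grasp; the last joint's range is limited). The gripper opens to 85 mm and grips with 20 to 120 N. Pads are 22 mm wide; open, the fingers measure 114 mm over their backs; the gripper's body (76 mm by 85 mm) begins 54 mm behind the grasp point. The pads swing forward as they close: fully open they stand 13 mm farther back than shut.
Start: joints at [1.232, 0.241, 0.005, 1.335, 0, 1.571], TCP at [0.166, 0.472, 0.231] pointing down, gripper open.
Joint ranges: [-2.72, 2.72], [-1.05, 1.87], [-1.09, 1.28], [-1.99, 2.15], [-1.42, 1.44], [-3.14, 3.14]. Speed limits (rad/s): [2.79, 2.79, 3.14, 3.14, 3.14, 3.14].

## Interface

Orientations are given as a unit quaternion [x, y, z, w].
In Python, from workcell import bot gives the robot as it stands.
- The arm moves only by the tool move_arm, never from a script. Its argument "motion" is a list of rows, each an object of numbers: "x", "y", "z": the shift along the tool's x, y, z in cm; "yaw": the turn about the tool's z in degrees. A call has 1 to 20 rows; each row is the pose to reach, as a shift and turn from the pose commanded when the call began, along the tool's axes at that moment; what a row does not reach only later rows make up. A row lasts 1/8 s, in which the tool goes at most 62.5 mm and 10.7 degrees, less where a joint would pass 70% of its speed; a pose out of reach is approached as far as the arm can. A call with a gripper value outside its range is refused whole. "gripper" is the opening, from -1 (shut) to 1 (fully open), set as the call begins (left out, the last holds). The fingers move at their own pace and stop on an object; the grip force is fixed at half the most. Time passes only in rows, so rows that repeat a pose let the fingers close. It gives the time, the measured TCP pose, the force, the opening and the grip force at its end, in the units of the state.
- bot.get_obs(): the state, without advancing time (a new reading comes with each control period).
- bot.camera(name): name is "scene" or "side" or "wrist"; returns the picture (480x640x3 uint8, blue, green, red); there is no depth.
- bot.camera_model(name): a dict with "K" (3x3 intrinsics, pixels), "dist" ([k1, k2, p1, p2, k3] as OpenCV has them; the pictures are not rectified), "world_from_camera" (4x4, takes a point from camera to world coordinates). Camera axes: x right, y down, z forward; pixel columns grow to the right and rows downward; lengths in m; the calibration is good to about 2 mm. A picture is of the moment at which its call begins: read the wrist's pose just before it. camera_model takes no time and is no camera call; for the wrist camera it gives the pose at the moment of the call.
- bot.job_done(): hands the job in; it is judged then, once.
Trained networks look in the newest picture that a camera, given by its name, has taken for a name from the list of things; names that differ only in an ending like _2 or _b are one class to them, and where a whole thing is asked for, a point or a joint stands for the part that bears it (a point fixed in the world has none). Each returns a list of dicts, best first, with "score" (0 to 1); they miss things now and then, are a little off and sometimes report something else, mostly with a low value. They report only what shows in the picture. A call takes as long as a camera call. They do not tell look-alikes from the thing itself.
- bot.cut_out(camera, name): "mask" (480x640 bool, what is visible of it) and "centre" ([row, column] in pixels, amid what is visible of it).
The state is a dict: "clock": time; "joint_pos": joint angles; "joint_vel": joint speeds; "tau": joint torques, N m; "eef_pos": TCP position; "tool_rot": TCP orientation; "ft_force": force on the tool from outside, world axes, zero at the start; "ft_torque": the same for the moment, N m; "grip_width": finger opening in m; "grasp_force": force on a finger pad.
Only numpy, scipy, OpenCV 4.12 (cv2) and the standard library are available. Lean on these libraries where they do the work, as an engineer would, in place of code of your own. Each camera call takes 0.05 s, during which the arm holds its last target. There are 200 camera calls.

## Task

Two pipe offcuts lie on the steel layout plate, one on each side of the white soapstone line: with the fingertips on the top of the longer one, push it sideways, in several strokes if need be, so that it rolls (not skids) over the plate onto the line, never gripping or lifting it nor pushing low on its flank. Leave it lying still, centred over the line and parallel to it, with line showing past both of its ends, and leave everything else where it is.

Things in the scene. Friction and masses are not known exactly. Their poses are not given: they have to be found in the camera images.
- plate: Fixed flat steel layout plate, 360 mm (its x) by 420 mm (its y) by 10 mm thick, lying on the table. Origin: centre of its underside, on the table; z up. Its place and yaw vary.
- line_mid (a point): Middle of the white soapstone line, on the plate's top face (10 mm above the table) at the plate's centre. The line is 220 mm long and 4 mm wide, flat, and runs along this frame's x axis; y is across it, z up.
- long_pipe_center (a point): Centre of the longer pipe offcut: bare steel, 48 mm outside diameter, 120 mm long, lying on the plate on either side of the line, 75 to 115 mm from it, within 2 degrees of parallel. Frame x is the pipe's axis; its y and z turn with the pipe as it rolls; z points up at the start. The centre is 24 mm above the plate, 34 mm above the table.
- long_pipe: The longer offcut itself, 0.28 to 0.56 kg, free to roll; stops by itself within a few mm. Fingertips pressed lightly on its crest (58 mm above the table) and moved sideways carry it along, the pipe going half as far as they do; an edge pushed hard against its upper flank can bind. This origin lies on its skin and turns with it: use long_pipe_center for its place.
- short_pipe_center (a point): Centre of the short pipe offcut, same 48 mm diameter but only 50 mm long, lying on the plate on the other side of the line, 75 to 115 mm from it. Loose; to be left alone.
- coupling: Plain brass ring standing on the plate beyond the line's end at the plate's -x side: 42 mm diameter, 35 mm tall, origin at the centre of its underside. Loose; leave alone.
- hex_nut: Large hexagon nut lying on the plate beyond the line's end at the plate's +x side: 38 mm across flats, 20 mm tall, origin at the centre of its underside. Loose; leave alone.
- spray_can: Spray can standing on the table off the plate, 60 mm diameter, 180 mm tall, origin at the centre of its underside. Leave alone.
- chip_hammer: Hammer lying on the table to the robot's right of the plate. Leave alone.
- wrench: Wrench lying on the table to the robot's left of the plate. Leave alone.
- tape_measure: Tape measure standing on the table, 65 by 40 by 65 mm, origin at the centre of its underside. Leave alone.
Mind the look-alikes: they are no part of the job. Of the things like the long_pipe, leave any that is green; of the rest the larger one is meant.

How it is judged:
By the outcome, as a careful person would: the job done as asked, in the order asked, and still so for the second after the job is handed in, with the robot touching nothing.
It also fails if it takes over 58 s, if anything falls off the work surface, if the arm or the gripper's body presses on something with over 40 N, if the wrist force passes 120 N, or if a joint passes its speed limit or range.

## Working session

There is one attempt and no reset: what is moved stays moved. The work goes in short steps, Python scripts to look and compute and a tool call to move; the robot and the scene stay as the last step left them, time stands still between calls to the robot, and variables do not carry over. Pictures are saved under pics/ and viewed, at most 10 in all, crops included, and the job is handed in when it is done.

Besides the shell and the picture viewer there is one more tool, called after "Request:" as a command line: name --argument value ..., lists and objects as JSON in quotes. move_arm: Moves the arm, as the interface text tells. Its arguments: {"type":"object","properties":{"motion":{"type":"array"},"gripper":{"type":"number"}},"required":["motion"]}

```bash
mkdir -p pics; cat > h.py <<'E'
import numpy as np, cv2
from workcell import bot
def ray(cam,uv,z):
    m=bot.camera_model(cam);T=np.array(m["world_from_camera"])
    p=cv2.undistortPoints(np.array(uv,float).reshape(-1,1,2),np.array(m["K"]),np.array(m["dist"])).reshape(-1,2)
    d=np.c_[p,np.ones(len(p))]@T[:3,:3].T;o=T[:3,3]
    return o+d*((z-o[2])/d[:,2])[:,None]
E
python3 - <<'E'
from h import *
a=bot.camera("scene");b=bot.camera("side")
cv2.imwrite("pics/a.png",a);cv2.imwrite("pics/b.png",b)
for c in("scene","side"):
  print(c,np.round(np.array(bot.camera_model(c)["world_from_camera"]),2).tolist())
  for n in("long_pipe","short_pipe_center","coupling","hex_nut","plate"):
    for r in bot.cut_out(c,n)[:4]: print(c,n,round(r["score"],2),np.round(r["centre"]),r["mask"].sum())
o=bot.get_obs();print(o["clock"],o["eef_pos"],o["tool_rot"],o["grip_width"])
E
```

```text
scene [[-0.48, 0.71, -0.52, 1.15], [0.88, 0.39, -0.27, 0.29], [0.01, -0.58, -0.81, 0.92], [0.0, 0.0, 0.0, 1.0]]
scene long_pipe 0.92 [203. 289.] 961
scene long_pipe 0.85 [159. 224.] 430
scene long_pipe 0.66 [263. 460.] 1094
scene short_pipe_center 0.77 [242. 344.] 536
scene coupling 0.78 [193. 369.] 300
scene hex_nut 0.52 [274. 289.] 302
scene hex_nut 0.42 [278. 555.] 608
scene plate 0.9 [234. 320.] 19178
scene plate 0.25 [194. 372.] 294
side [[0.97, -0.15, 0.17, 0.42], [-0.23, -0.66, 0.72, -0.72], [0.0, -0.74, -0.68, 0.73], [0.0, 0.0, 0.0, 1.0]]
side long_pipe 0.86 [288. 307.] 1506
side long_pipe 0.86 [408. 308.] 1187
side long_pipe 0.7 [421. 446.] 1551
side long_pipe 0.59 [171. 259.] 611
side short_pipe_center 0.57 [230. 311.] 424
side coupling 0.57 [247. 236.] 366
side hex_nut 0.78 [241. 375.] 342
side plate 0.6 [277. 305.] 22134
0.6 [0.16617035 0.47157565 0.23130832] [1.68594279e-01 9.85685533e-01 5.96028711e-06 5.26735040e-06] 0.0856517672361466
```

View pics/a.png

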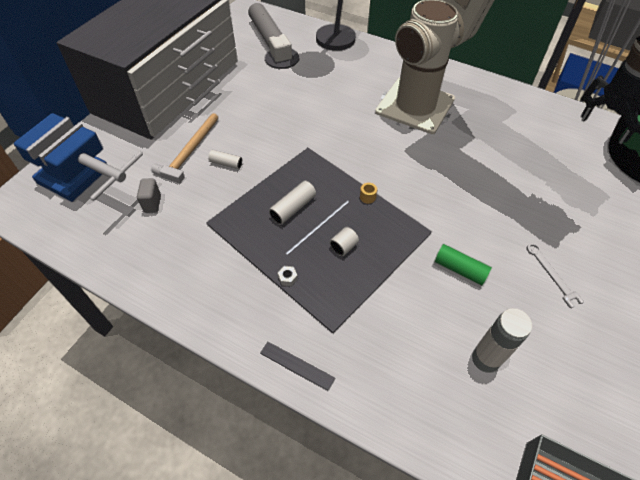

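View pics/b.png

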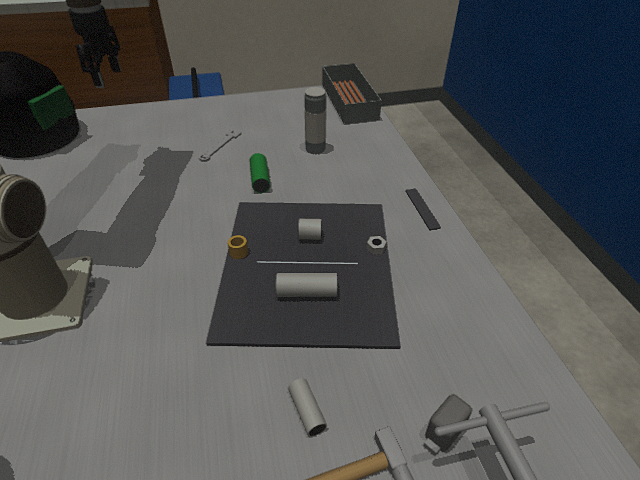

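The plate carries the long pipe (scene 293,203; side 307,285), the short pipe (344,241), and the line from (287,253) to (348,202) in scene. The smaller pipe off the plate and the green one are look-alikes.

```bash
python3 - <<'E'
from h import *
for c,l in(("scene",[(287,253),(348,202)]),("side",[(257,262.5),(357.5,263.5)])):
  print(c,"line",np.round(ray(c,l,.01),4).tolist())
bot.camera("scene");bot.camera("side")
for c,t in(("scene",(203,289)),("side",(288,307))):
  r=min(bot.cut_out(c,"long_pipe"),key=lambda r:np.hypot(*(np.array(r["centre"])-t)))
  print(c,"pipe",np.round(ray(c,[r["centre"][::-1]],.04),3))
  r=bot.cut_out(c,"short_pipe_center")[0];print("short",np.round(ray(c,[r["centre"][::-1]],.04),3))
m=bot.camera_model("wrist");o=bot.get_obs()
print(np.round(np.array(m["world_from_camera"]),3),m["K"],o["eef_pos"])
from scipy.spatial.transform import Rotation as R
print(R.from_quat(o["tool_rot"]).as_matrix().round(3))
E
```

```text
scene line [[0.6541, -0.061, 0.01], [0.4467, -0.0052, 0.01]]
side line [[0.4484, -0.0093, 0.01], [0.6613, -0.062, 0.01]]
scene pipe [[ 0.536 -0.115  0.04 ]]
short [[0.59  0.048 0.04 ]]
side pipe [[ 0.486 -0.375  0.04 ]]
short [[0.572 0.038 0.04 ]]
[[ 0.332  0.899  0.285  0.093]
 [ 0.943 -0.316 -0.1    0.498]
 [-0.     0.302 -0.953  0.375]
 [ 0.     0.     0.     1.   ]] [[405.57119554   0.         322.11349562]
 [  0.         405.57119554 242.00700132]
 [  0.           0.           1.        ]] [0.16618649 0.47160404 0.23134384]
[[-0.943  0.332  0.   ]
 [ 0.332  0.943  0.   ]
 [ 0.     0.    -1.   ]]
```

Request:
move_arm --motion '[{"x": -5,"y": -4,"z": -1,"yaw": 7},{"x": -9,"y": -7,"z": -2,"yaw": 14},{"x": -14,"y": -10,"z": -2,"yaw": 21},{"x": -18,"y": -13.5,"z": -2,"yaw": 28},{"x": -22.5,"y": -17,"z": -2,"yaw": 35},{"x": -27,"y": -20.5,"z": -2,"yaw": 42},{"x": -31.5,"y": -24,"z": -2,"yaw": 49},{"x": -36,"y": -27,"z": -2,"yaw": 56},{"x": -40.5,"y": -30.5,"z": -2,"yaw": 63},{"x": -45,"y": -34,"z": -2,"yaw": 70},{"x": -49.5,"y": -37.5,"z": -2,"yaw": 77},{"x": -54,"y": -40.6,"z": -2,"yaw": 85},{"x": -54,"y": -40.6,"z": -2,"yaw": 85},{"x": -54,"y": -40.6,"z": -2,"yaw": 85}]' --gripper 0.2

```text
clock: 2.65
eef_pos: [0.54, -0.0907, 0.2509]
tool_rot: [0.79, 0.613, -0.0, -0.001]
ft_force: [-0.4, -0.3, 0.1]
grip_width: 0.0511
grasp_force: 0.0
```

```bash
python3 - <<'E'
from h import *
o=bot.get_obs();a=bot.camera("wrist");cv2.imwrite("pics/w1.png",a)
for r in bot.cut_out("wrist","long_pipe"):
  c=r["mask"].astype(np.uint8);q=cv2.minAreaRect(cv2.findNonZero(c));print(r["score"],r["centre"],q)
print(o["clock"],o["eef_pos"],o["grip_width"],o["ft_force"])
E
```

```text
0.75 [234.8, 325.9] ((324.6156005859375, 232.31468200683594), (52.3396110534668, 137.0885772705078), 88.26429748535156)
0.68 [418.0, 327.2] ((326.1833801269531, 422.4398498535156), (54.01274871826172, 30.54540252685547), 60.524105072021484)
2.65 [ 0.5400458  -0.09067046  0.25086005] 0.05111216927153073 [-0.4422706  -0.25593528  0.09352884]
```

View pics/w1.png

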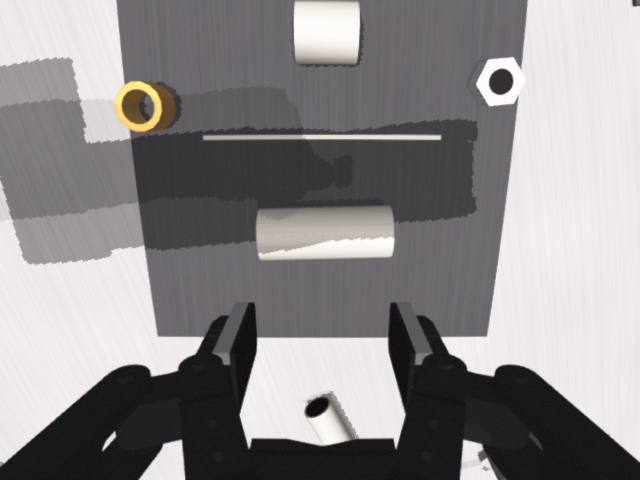

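Wrist view: the line runs from (204,137) to (441,137). The long pipe's corners are at (257,209), (392,206), (394,256) and (260,260).

```bash
cat >> h.py <<'E'
from scipy.spatial.transform import Rotation as R
def fit(line,top,bot_):
    "line 2 px, pipe upper/lower corner px [left,right]; all in wrist picture; prints in line frame & tool"
    L=ray("wrist",line,.01);o=np.array(bot.camera_model("wrist")["world_from_camera"])[:3,3]
    P=[]
    for t,b in zip(top,bot_):
        d=[ray("wrist",[q],.034)[0]-o for q in(t,b)]
        d=sum(v/np.linalg.norm(v) for v in d);P.append(o+d*(.034-o[2])/d[2])
    P=np.array(P);mid=L.mean(0);u=L[1]-L[0];ul=np.linalg.norm(u);u/=ul
    n=np.array([-u[1],u[0],0]);c=P.mean(0);w=P[1]-P[0]
    ob=bot.get_obs();T=R.from_quat(ob["tool_rot"]).as_matrix();e=np.array(ob["eef_pos"])
    print("line mid",mid.round(4),"len",ul.round(4),"ang",np.degrees(np.arctan2(u[1],u[0])).round(2))
    print("pipe c",c.round(4),"len",np.linalg.norm(w).round(4),"ang",np.degrees(np.arctan2(w[1],w[0])).round(2))
    print("along",((c-mid)@u).round(4),"across",((c-mid)@n).round(4))
    print("tool y ang",np.degrees(np.arctan2(T[1,1],T[0,1])).round(2),"tcp->pipe in tool",((c-e)@T).round(4))
E
python3 - <<'E'
from h import *
fit([(204,137),(441,137)],[(257,208.5),(392,206.5)],[(260,260),(394,256.5)])
E
```

```text
line mid [ 0.5544 -0.0335  0.01  ] len 0.2205 ang -14.29
pipe c [ 0.536  -0.1176  0.034 ] len 0.125 ang -13.07
along 0.0029 across -0.086
tool y ang -14.31 tcp->pipe in tool [-0.0279  0.0032  0.2175]
```

Request:
move_arm --motion '[{"x": -3.6,"y": 0.3,"z": 5},{"x": -3.6,"y": 0.3,"z": 10},{"x": -3.6,"y": 0.3,"z": 15},{"x": -3.6,"y": 0.3,"z": 18},{"x": -3.6,"y": 0.3,"z": 18.8},{"x": -3.6,"y": 0.3,"z": 18.8},{"x": -3.6,"y": 0.3,"z": 18.8}]'

```text
invalid input at $.motion[0]: expected keys x, y, z, yaw
```

Request:
move_arm --motion '[{"z": 0.15},{"z": 0.3},{"z": 0.3},{"z": 0.3}]'

```text
invalid input at $.motion[0]: expected keys x, y, z, yaw
```

Request:
move_arm --motion '[{"z": 0.1},{"z": 0.1}]'

```text
invalid input at $.motion[0]: expected keys x, y, z, yaw
```

Request:
move_arm --motion '[{"x": -3.6,"y": 0.3,"z": 5,"yaw": 0},{"x": -3.6,"y": 0.3,"z": 10,"yaw": 0},{"x": -3.6,"y": 0.3,"z": 15,"yaw": 0},{"x": -3.6,"y": 0.3,"z": 18,"yaw": 0},{"x": -3.6,"y": 0.3,"z": 18.8,"yaw": 0},{"x": -3.6,"y": 0.3,"z": 18.8,"yaw": 0},{"x": -3.6,"y": 0.3,"z": 18.8,"yaw": 0}]'

```text
clock: 3.62
eef_pos: [0.536, -0.1264, 0.0653]
tool_rot: [0.79, 0.613, 0.001, 0.001]
ft_force: [0.4, -0.2, 0.3]
grip_width: 0.0514
grasp_force: 0.0
```

Request:
move_arm --motion '[{"x": 0,"y": 0,"z": 0.15,"yaw": 0},{"x": 0,"y": 0,"z": 0.3,"yaw": 0},{"x": 0,"y": 0,"z": 0.3,"yaw": 0}]'

```text
clock: 4.0
eef_pos: [0.5345, -0.1265, 0.0604]
tool_rot: [0.79, 0.613, 0.0, 0.0]
ft_force: [-0.4, 0.4, -0.2]
grip_width: 0.0512
grasp_force: 0.0
```

Request:
move_arm --motion '[{"x": 0,"y": 0,"z": 0.1,"yaw": 0},{"x": 0,"y": 0,"z": 0.1,"yaw": 0},{"x": 0,"y": 0,"z": 0.1,"yaw": 0}]'

```text
clock: 4.38
eef_pos: [0.5345, -0.1264, 0.0593]
tool_rot: [0.79, 0.613, -0.0, -0.0]
ft_force: [0.4, -0.4, 0.3]
grip_width: 0.0514
grasp_force: 0.0
```

Request:
move_arm --motion '[{"x": 0,"y": 0,"z": 0.1,"yaw": 0},{"x": 0,"y": 0,"z": 0.2,"yaw": 0},{"x": 0,"y": 0,"z": 0.2,"yaw": 0}]'

```text
clock: 4.75
eef_pos: [0.5344, -0.1264, 0.0572]
tool_rot: [0.79, 0.613, -0.0, -0.0]
ft_force: [-0.6, -0.3, 0.1]
grip_width: 0.0511
grasp_force: 0.0
```

Request:
move_arm --motion '[{"x": 0,"y": 0,"z": 0.1,"yaw": 0},{"x": 0,"y": 0,"z": 0.1,"yaw": 0}]'

```text
clock: 5.0
eef_pos: [0.5344, -0.1264, 0.0562]
tool_rot: [0.79, 0.613, -0.0, -0.0]
ft_force: [-0.7, 0.6, 0.1]
grip_width: 0.0514
grasp_force: 0.0
```

Request:
move_arm --motion '[{"x": 0,"y": 0,"z": 0.1,"yaw": 0},{"x": 0,"y": 0,"z": 0.1,"yaw": 0}]'

```text
clock: 5.25
eef_pos: [0.5344, -0.1264, 0.0552]
tool_rot: [0.79, 0.613, -0.0, -0.0]
ft_force: [0.6, -0.6, -0.7]
grip_width: 0.0512
grasp_force: 0.0
```

Request:
move_arm --motion '[{"x": 0.3,"y": 0,"z": 0,"yaw": 0},{"x": 0.3,"y": 0,"z": 0.1,"yaw": 0},{"x": 0.3,"y": 0,"z": 0.1,"yaw": 0}]'

```text
clock: 5.62
eef_pos: [0.5354, -0.1235, 0.0547]
tool_rot: [0.79, 0.613, 0.0, 0.0]
ft_force: [-0.3, -0.0, 2.9]
grip_width: 0.0513
grasp_force: 1.7
```

Request:
move_arm --motion '[{"x": 0,"y": 0,"z": 0.1,"yaw": 0},{"x": 0,"y": 0,"z": 0.1,"yaw": 0}]'

```text
clock: 5.88
eef_pos: [0.5354, -0.1235, 0.0546]
tool_rot: [0.79, 0.613, 0.0, 0.0]
ft_force: [-1.9, 1.7, 8.9]
grip_width: 0.0512
grasp_force: 4.6
```

Request:
move_arm --motion '[{"x": 0.2,"y": 0,"z": 0,"yaw": 0},{"x": 0.5,"y": 0,"z": 0,"yaw": 0},{"x": 0.8,"y": 0,"z": 0,"yaw": 0},{"x": 1.2,"y": 0,"z": 0,"yaw": 0},{"x": 1.6,"y": 0,"z": 0,"yaw": 0},{"x": 2.0,"y": 0,"z": 0,"yaw": 0},{"x": 2.3,"y": 0,"z": 0,"yaw": 0},{"x": 2.5,"y": 0,"z": 0,"yaw": 0},{"x": 2.6,"y": 0,"z": 0,"yaw": 0},{"x": 2.6,"y": 0,"z": 0,"yaw": 0}]'

```text
clock: 7.12
eef_pos: [0.5414, -0.0981, 0.0545]
tool_rot: [0.79, 0.613, 0.0, -0.0]
ft_force: [-4.6, 1.8, 9.9]
grip_width: 0.0509
grasp_force: 5.0
```

```bash
python3 - <<'E'
from h import *
a=bot.camera("wrist");b=bot.camera("side")[180:330,190:420]
cv2.imwrite("pics/s1.png",np.vstack([cv2.resize(a,(480,360)),cv2.resize(b,(480,240))]))
o=bot.get_obs();print(o["clock"],o["eef_pos"],o["ft_force"])
E
```

```text
7.225 [ 0.541344   -0.09812179  0.05457357] [-4.77938721  0.50918739 10.20242038]
```

View pics/s1.png

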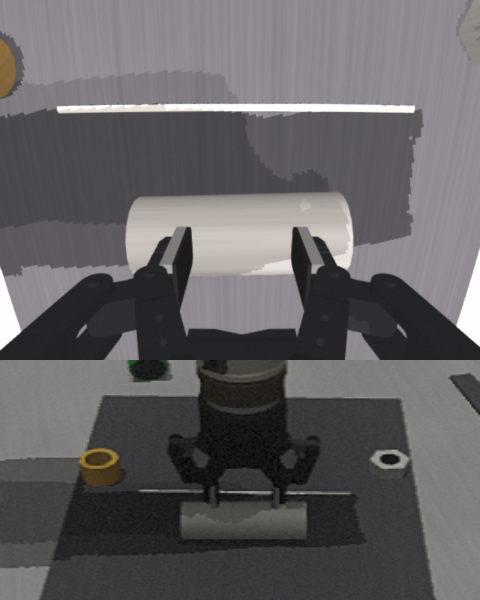

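Fingers sit on the crest, and the pipe has rolled about 13 mm, still roughly parallel. I'll keep stroking.

Request:
move_arm --motion '[{"x": 0,"y": 0,"z": -0.4,"yaw": 0},{"x": 0,"y": 0,"z": -0.8,"yaw": 0},{"x": -0.7,"y": 0,"z": -0.8,"yaw": 0},{"x": -1.4,"y": 0,"z": -0.8,"yaw": 0},{"x": -1.4,"y": 0,"z": -0.4,"yaw": 0},{"x": -1.4,"y": 0,"z": -0.1,"yaw": 0},{"x": -1.4,"y": 0,"z": 0,"yaw": 0},{"x": -1.4,"y": 0,"z": 0,"yaw": 0},{"x": -1.2,"y": 0,"z": 0,"yaw": 0},{"x": -0.9,"y": 0,"z": 0,"yaw": 0},{"x": -0.5,"y": 0,"z": 0,"yaw": 0},{"x": -0.1,"y": 0,"z": 0,"yaw": 0},{"x": 0.3,"y": 0,"z": 0,"yaw": 0},{"x": 0.7,"y": 0,"z": 0,"yaw": 0},{"x": 1.1,"y": 0,"z": 0,"yaw": 0},{"x": 1.4,"y": 0,"z": 0,"yaw": 0},{"x": 1.6,"y": 0,"z": 0,"yaw": 0},{"x": 1.6,"y": 0,"z": 0,"yaw": 0}]'

```text
clock: 9.48
eef_pos: [0.545, -0.0821, 0.0545]
tool_rot: [0.79, 0.613, -0.0, -0.0]
ft_force: [-5.1, 1.7, 11.0]
grip_width: 0.0513
grasp_force: 5.5
```

```bash
python3 - <<'E'
from h import *
a=bot.camera("wrist")
cv2.imwrite("pics/s2.png",a)
o=bot.get_obs();print(o["clock"],o["eef_pos"],o["ft_force"])
E
```

```text
9.525 [ 0.54498595 -0.08216762  0.05450041] [-4.58898527  1.66152511  9.87400369]
```

View pics/s2.png

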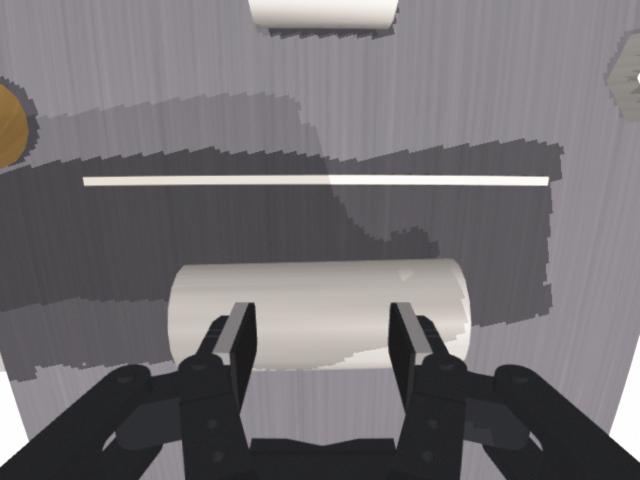

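Upper pipe edge goes from (183,266) to (455,259), and the line from (84,181) to (548,181).

```bash
cat >> h.py <<'E'
def fit1(line,top):
    "axis from the upper (line-side) silhouette edge: plane through camera and edge, axis 24 mm from it at z=.034"
    L=ray("wrist",line,.01);o=np.array(bot.camera_model("wrist")["world_from_camera"])[:3,3]
    E=ray("wrist",top,.034);N=np.cross(E[0]-o,E[1]-o);N/=np.linalg.norm(N)
    u=(L[1]-L[0])/np.linalg.norm(L[1]-L[0]);n=np.array([-u[1],u[0],0]);mid=L.mean(0)
    w=E[1]-E[0];w/=np.linalg.norm(w);m=np.array([-w[1],w[0],0])
    P=E-m*.024/abs(N@m);c=P.mean(0)
    print("len",np.linalg.norm(L[1]-L[0]).round(4),np.linalg.norm(E[1]-E[0]).round(4),"line ang",np.degrees(np.arctan2(u[1],u[0])).round(2),"pipe ang rel",np.degrees(np.arctan2(w@n,w@u)).round(2),"along",((c-mid)@u).round(4),"across",((c-mid)@n).round(4))
    e=np.array(bot.get_obs()["eef_pos"]);print("tcp across",((e-mid)@n).round(4),"along",((e-mid)@u).round(4),"mid",mid.round(4))
E
python3 - <<'E'
from h import *
fit1([(84,181),(548,181)],[(183,266),(455,259)])
E
```

```text
len 0.2213 0.1183 line ang -14.38 pipe ang rel 1.6 along 0.0022 across -0.0579
tcp across -0.0484 along 0.0035 mid [ 0.5536 -0.0345  0.01  ]
```

Request:
move_arm --motion '[{"x": 0,"y": 0,"z": -0.4,"yaw": 0},{"x": 0,"y": 0,"z": -0.8,"yaw": 0},{"x": -0.8,"y": 0,"z": -0.8,"yaw": 0},{"x": -1.6,"y": 0,"z": -0.8,"yaw": 0},{"x": -1.6,"y": 0,"z": -0.4,"yaw": 0},{"x": -1.6,"y": 0,"z": -0.1,"yaw": 0},{"x": -1.6,"y": 0,"z": 0,"yaw": 0},{"x": -1.6,"y": 0,"z": 0,"yaw": 0},{"x": -1.4,"y": 0,"z": 0,"yaw": 0.2},{"x": -1.1,"y": 0,"z": 0,"yaw": 0.5},{"x": -0.7,"y": 0,"z": 0,"yaw": 0.9},{"x": -0.3,"y": 0,"z": 0,"yaw": 1.4},{"x": 0.1,"y": 0,"z": 0,"yaw": 1.8},{"x": 0.5,"y": 0,"z": 0,"yaw": 2.3},{"x": 0.9,"y": 0,"z": 0,"yaw": 2.7},{"x": 1.2,"y": 0,"z": 0,"yaw": 3.0},{"x": 1.4,"y": 0,"z": 0,"yaw": 3.2},{"x": 1.4,"y": 0,"z": 0,"yaw": 3.2}]'

```text
clock: 11.78
eef_pos: [0.5492, -0.0687, 0.0546]
tool_rot: [0.807, 0.591, 0.0, 0.0]
ft_force: [-4.1, 0.8, 9.2]
grip_width: 0.0516
grasp_force: 4.8
```

Request:
move_arm --motion '[{"x": 0,"y": 0,"z": -0.4,"yaw": 0},{"x": 0,"y": 0,"z": -0.8,"yaw": 0},{"x": -0.8,"y": 0,"z": -0.8,"yaw": -1.6},{"x": -1.5,"y": 0,"z": -0.8,"yaw": -3.2},{"x": -1.5,"y": 0,"z": -0.8,"yaw": -3.2}]'

```text
clock: 12.4
eef_pos: [0.5445, -0.0839, 0.0611]
tool_rot: [0.791, 0.612, -0.0, -0.0]
ft_force: [0.2, 0.1, -0.1]
grip_width: 0.0515
grasp_force: 0.0
```

```bash
python3 - <<'E'
from h import *
a=bot.camera("wrist")
cv2.imwrite("pics/s3.png",a)
o=bot.get_obs();print(o["clock"],o["eef_pos"],o["ft_force"])
E
```

```text
12.45 [ 0.54458206 -0.08365615  0.06111669] [-0.08157288  0.45325514  0.02940876]
```

View pics/s3.png

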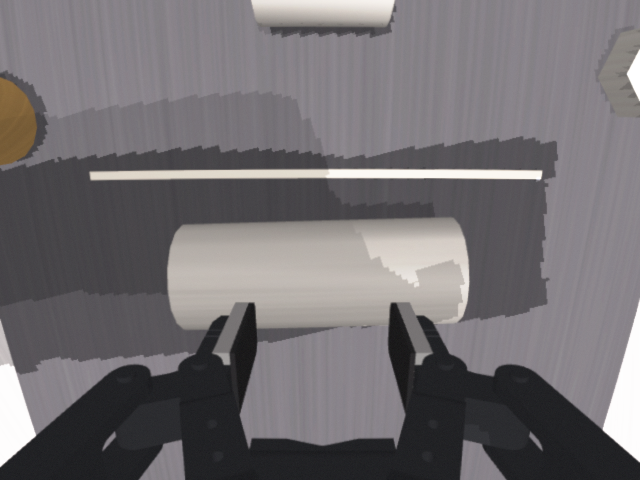

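Line now runs (91,176)–(541,175), upper pipe edge (182,226)–(455,218).

```bash
python3 - <<'E'
from h import *
fit1([(91,176),(541,175)],[(182,226),(455,218)])
fit([(91,176),(541,175)],[(182,226),(455,218)],[(188,330),(457,321)])
E
```

```text
len 0.2209 0.1197 line ang -14.34 pipe ang rel 1.62 along 0.002 across -0.0423
tcp across -0.05 along 0.0034 mid [ 0.5537 -0.0344  0.01  ]
line mid [ 0.5537 -0.0344  0.01  ] len 0.2209 ang -14.34
pipe c [ 0.5454 -0.0753  0.034 ] len 0.1239 ang -12.51
along 0.0021 across -0.0417
tool y ang -14.46 tcp->pipe in tool [ 0.0083 -0.0013  0.0271]
```

The finger yaw slipped, so the pipe is still 1.6° off. I'll widen the fingers for more leverage and press somewhat harder.

Request:
move_arm --motion '[{"x": 0.1,"y": -0.15,"z": 0,"yaw": 0},{"x": 0.1,"y": -0.15,"z": 0,"yaw": 0},{"x": 0.1,"y": -0.15,"z": 0.4,"yaw": 0},{"x": 0.1,"y": -0.15,"z": 0.8,"yaw": 0},{"x": 0.1,"y": -0.15,"z": 0.8,"yaw": 0}]' --gripper 0.8

```text
clock: 13.08
eef_pos: [0.543, -0.0822, 0.0527]
tool_rot: [0.79, 0.613, -0.0, -0.0]
ft_force: [-0.1, 0.0, -0.6]
grip_width: 0.0771
grasp_force: 0.0
```

Request:
move_arm --motion '[{"x": 0,"y": 0,"z": 0.1,"yaw": 0},{"x": 0,"y": 0,"z": 0.2,"yaw": 0},{"x": 0,"y": 0,"z": 0.2,"yaw": 0}]'

```text
clock: 13.45
eef_pos: [0.5434, -0.0822, 0.0512]
tool_rot: [0.79, 0.613, -0.0, -0.0]
ft_force: [-0.8, 0.1, 0.7]
grip_width: 0.0767
grasp_force: 0.0
```

Request:
move_arm --motion '[{"x": 0,"y": 0,"z": 0.1,"yaw": 0},{"x": 0,"y": 0,"z": 0.2,"yaw": 0},{"x": 0,"y": 0,"z": 0.2,"yaw": 0}]'

```text
clock: 13.82
eef_pos: [0.5433, -0.0822, 0.0492]
tool_rot: [0.79, 0.613, -0.0, -0.0]
ft_force: [-1.0, 0.2, -0.6]
grip_width: 0.0768
grasp_force: 0.0
```

Request:
move_arm --motion '[{"x": 0,"y": 0,"z": 0.1,"yaw": 0},{"x": 0,"y": 0,"z": 0.15,"yaw": 0},{"x": 0,"y": 0,"z": 0.15,"yaw": 0}]'

```text
clock: 14.2
eef_pos: [0.5435, -0.0822, 0.0481]
tool_rot: [0.79, 0.613, 0.0, 0.0]
ft_force: [-0.5, -0.4, 1.2]
grip_width: 0.077
grasp_force: 1.2
```

Request:
move_arm --motion '[{"x": 0,"y": 0,"z": 0.1,"yaw": 0},{"x": 0,"y": 0,"z": 0.15,"yaw": 0},{"x": 0,"y": 0,"z": 0.15,"yaw": 0}]'

```text
clock: 14.58
eef_pos: [0.5436, -0.0822, 0.0479]
tool_rot: [0.79, 0.613, 0.0, 0.0]
ft_force: [-2.9, 1.0, 10.4]
grip_width: 0.0766
grasp_force: 5.5
```

Request:
move_arm --motion '[{"x": 0,"y": 0,"z": 0.2,"yaw": 0},{"x": 0.2,"y": 0,"z": 0.2,"yaw": 0.2},{"x": 0.4,"y": 0,"z": 0.2,"yaw": 0.5},{"x": 0.7,"y": 0,"z": 0.2,"yaw": 0.8},{"x": 1.0,"y": 0,"z": 0.2,"yaw": 1.1},{"x": 1.3,"y": 0,"z": 0.2,"yaw": 1.4},{"x": 1.6,"y": 0,"z": 0.2,"yaw": 1.7},{"x": 1.9,"y": 0,"z": 0.2,"yaw": 2.0},{"x": 2.2,"y": 0,"z": 0.2,"yaw": 2.3},{"x": 2.5,"y": 0,"z": 0.2,"yaw": 2.5},{"x": 2.7,"y": 0,"z": 0.2,"yaw": 2.7},{"x": 2.8,"y": 0,"z": 0.2,"yaw": 2.8},{"x": 2.8,"y": 0,"z": 0.2,"yaw": 2.8}]'

```text
clock: 16.2
eef_pos: [0.5514, -0.0545, 0.0477]
tool_rot: [0.804, 0.594, 0.002, 0.001]
ft_force: [-6.4, 2.2, 19.7]
grip_width: 0.0766
grasp_force: 10.0
```

Request:
move_arm --motion '[{"x": 0,"y": 0,"z": -0.4,"yaw": 0},{"x": 0,"y": 0,"z": -1.0,"yaw": 0},{"x": -0.8,"y": 0,"z": -1.0,"yaw": -1.4},{"x": -1.5,"y": 0,"z": -1.0,"yaw": -2.8},{"x": -1.5,"y": 0,"z": -1.0,"yaw": -2.8}]'

```text
clock: 16.82
eef_pos: [0.5456, -0.0699, 0.0539]
tool_rot: [0.791, 0.612, -0.0, -0.0]
ft_force: [-0.3, 0.7, -0.2]
grip_width: 0.0768
grasp_force: 0.0
```

```bash
python3 - <<'E'
from h import *
a=bot.camera("wrist")
cv2.imwrite("pics/s4.png",a)
o=bot.get_obs();print(o["clock"],o["eef_pos"],o["ft_force"])
E
```

```text
16.875 [ 0.54571818 -0.06966113  0.05400158] [ 1.12102661 -0.91792586  0.45837705]
```

View pics/s4.png

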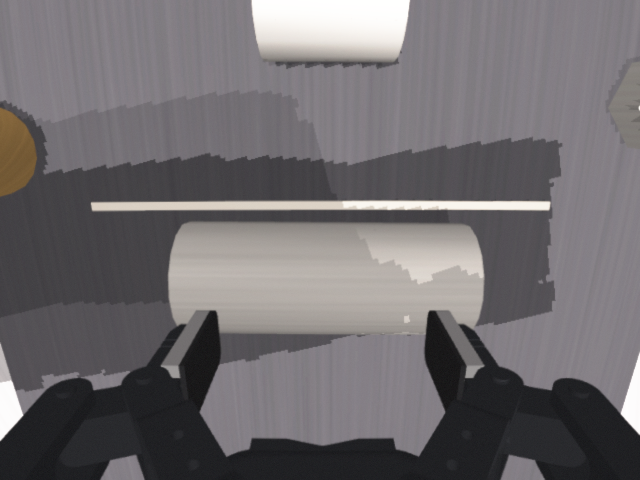

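The pipe is now parallel: upper edge (185,222)–(467,224), line (92,207)–(549,206).

```bash
python3 - <<'E'
from h import *
fit1([(92,207),(549,206)],[(185,222.5),(467,224)])
fit([(92,207),(549,206)],[(185,222.5),(467,224)],[(190,334),(467,333)])
E
```

```text
len 0.2212 0.1186 line ang -14.32 pipe ang rel -0.44 along 0.0023 across -0.027
tcp across -0.036 along 0.0011 mid [ 0.5535 -0.0345  0.01  ]
line mid [ 0.5535 -0.0345  0.01  ] len 0.2212 ang -14.32
pipe c [ 0.5499 -0.0614  0.034 ] len 0.123 ang -14.5
along 0.0031 across -0.027
tool y ang -14.46 tcp->pipe in tool [0.009 0.002 0.02 ]
```

Request:
move_arm --motion '[{"x": 0.25,"y": 0,"z": 0,"yaw": 0},{"x": 0.25,"y": 0,"z": 0.4,"yaw": 0},{"x": 0.25,"y": 0,"z": 0.65,"yaw": 0},{"x": 0.25,"y": 0,"z": 0.75,"yaw": 0},{"x": 0.25,"y": 0,"z": 0.75,"yaw": 0},{"x": 0.45,"y": 0,"z": 0.75,"yaw": 0},{"x": 0.75,"y": 0,"z": 0.75,"yaw": 0},{"x": 1.1,"y": 0,"z": 0.75,"yaw": 0},{"x": 1.45,"y": 0,"z": 0.75,"yaw": 0},{"x": 1.8,"y": 0,"z": 0.75,"yaw": 0},{"x": 2.15,"y": 0,"z": 0.75,"yaw": 0},{"x": 2.5,"y": 0,"z": 0.75,"yaw": 0},{"x": 2.8,"y": 0,"z": 0.75,"yaw": 0},{"x": 2.95,"y": 0,"z": 0.75,"yaw": 0},{"x": 2.95,"y": 0,"z": 0.75,"yaw": 0}]'

```text
clock: 18.75
eef_pos: [0.5535, -0.0404, 0.048]
tool_rot: [0.79, 0.613, 0.001, 0.0]
ft_force: [-2.4, 0.5, 7.4]
grip_width: 0.0771
grasp_force: 3.9
```

Request:
move_arm --motion '[{"x": 0,"y": 0,"z": -0.4,"yaw": 0},{"x": 0,"y": 0,"z": -1.0,"yaw": 0},{"x": -0.8,"y": 0,"z": -1.0,"yaw": 0},{"x": -1.5,"y": 0,"z": -1.0,"yaw": 0},{"x": -1.5,"y": 0,"z": -1.0,"yaw": 0}]'

```text
clock: 19.38
eef_pos: [0.5491, -0.0562, 0.0565]
tool_rot: [0.791, 0.612, -0.0, -0.0]
ft_force: [0.1, -0.3, 0.5]
grip_width: 0.0772
grasp_force: 0.0
```

```bash
python3 - <<'E'
from h import *
a=bot.camera("wrist")
cv2.imwrite("pics/s5.png",a)
o=bot.get_obs();print(o["clock"],o["eef_pos"],o["ft_force"])
E
```

```text
19.425 [ 0.54925954 -0.05588657  0.05655816] [ 0.06329522  0.17365953 -0.14163154]
```

View pics/s5.png

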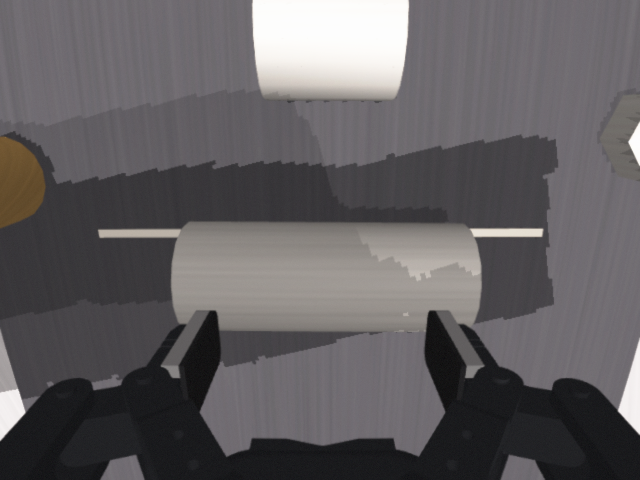

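The line (99,233)–(543,233) now passes under the pipe, whose upper edge runs (188,222)–(466,223).

```bash
python3 - <<'E'
from h import *
fit1([(99,233.5),(543,233)],[(188,222),(466,223)])
fit([(99,233.5),(543,233)],[(188,222),(466,223)],[(190,331),(467,331)])
E
```

```text
len 0.222 0.1187 line ang -14.38 pipe ang rel -0.27 along 0.0026 across -0.0131
tcp across -0.0218 along 0.0009 mid [ 0.5538 -0.0346  0.01  ]
line mid [ 0.5538 -0.0346  0.01  ] len 0.222 ang -14.38
pipe c [ 0.5536 -0.048   0.034 ] len 0.1238 ang -14.57
along 0.0031 across -0.0131
tool y ang -14.47 tcp->pipe in tool [0.0087 0.0022 0.0226]
```

Request:
move_arm --motion '[{"x": 0.25,"y": 0,"z": 0,"yaw": 0},{"x": 0.25,"y": 0,"z": 0.5,"yaw": 0},{"x": 0.25,"y": 0,"z": 0.9,"yaw": 0},{"x": 0.25,"y": 0,"z": 1.0,"yaw": 0},{"x": 0.25,"y": 0,"z": 1.0,"yaw": 0},{"x": 0.45,"y": 0,"z": 1.0,"yaw": 0},{"x": 0.75,"y": 0,"z": 1.0,"yaw": 0},{"x": 1.1,"y": 0,"z": 1.0,"yaw": 0},{"x": 1.45,"y": 0,"z": 1.0,"yaw": 0},{"x": 1.8,"y": 0,"z": 1.0,"yaw": 0},{"x": 2.15,"y": 0,"z": 1.0,"yaw": 0},{"x": 2.5,"y": 0,"z": 1.0,"yaw": 0},{"x": 2.75,"y": 0,"z": 1.0,"yaw": 0},{"x": 2.85,"y": 0,"z": 1.0,"yaw": 0},{"x": 2.85,"y": 0,"z": 1.0,"yaw": 0},{"x": 2.85,"y": 0,"z": 1.0,"yaw": 0}]'

```text
clock: 21.42
eef_pos: [0.5569, -0.0274, 0.0479]
tool_rot: [0.79, 0.613, 0.001, 0.0]
ft_force: [-2.4, 0.6, 8.1]
grip_width: 0.0772
grasp_force: 4.2
```

Request:
move_arm --motion '[{"x": 0,"y": 0,"z": -0.3,"yaw": 0},{"x": 0,"y": 0,"z": -1.0,"yaw": 0},{"x": -1,"y": 0,"z": -3,"yaw": 0},{"x": -3,"y": 0,"z": -7,"yaw": 0},{"x": -5,"y": 0,"z": -11,"yaw": 0},{"x": -6,"y": 0,"z": -13,"yaw": 0},{"x": -6,"y": 0,"z": -13,"yaw": 0},{"x": -6,"y": 0,"z": -13,"yaw": 0}]'

```text
clock: 22.42
eef_pos: [0.5411, -0.0855, 0.1757]
tool_rot: [0.79, 0.613, -0.001, -0.001]
ft_force: [-0.4, 0.1, 0.7]
grip_width: 0.0769
grasp_force: 0.0
```

```bash
python3 - <<'E'
from h import *
a=bot.camera("wrist")
cv2.imwrite("pics/s6.png",a)
o=bot.get_obs();print(o["clock"],o["eef_pos"],o["ft_force"])
E
```

```text
22.475 [ 0.54092902 -0.08530822  0.17528309] [ 0.01714402  0.21052517 -0.63056995]
```

View pics/s6.png

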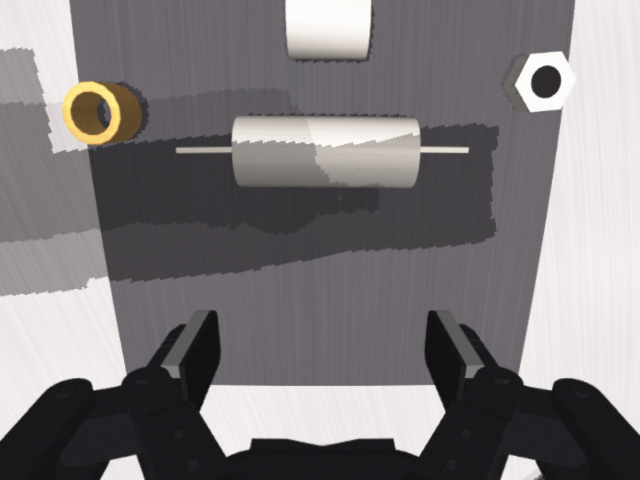

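The pipe lies over the line, which shows at both ends: (176,150)–(232) and (421)–(469,150).

```bash
python3 - <<'E'
from h import *
fit1([(176,150.5),(469,150)],[(236,117.5),(416,118)])
fit([(176,150.5),(469,150)],[(236,117.5),(416,118)],[(240,187),(414,188)])
E
```

```text
len 0.2212 0.1221 line ang -14.25 pipe ang rel -0.23 along 0.0024 across -0.0007
tcp across -0.0523 along 0.0004 mid [ 0.5534 -0.0345  0.01  ]
line mid [ 0.5534 -0.0345  0.01  ] len 0.2212 ang -14.25
pipe c [ 0.5561 -0.0356  0.034 ] len 0.1228 ang -14.56
along 0.0029 across -0.0004
tool y ang -14.38 tcp->pipe in tool [0.0519 0.0028 0.1413]
```

Centred within 1 mm and parallel within 0.3°. Handing in.

```bash
python3 -c "
from workcell import bot
print(bot.job_done())"
```

```text
the job is handed in; nothing more can be done
None
```

The long pipe now lies on the soapstone line, moved there in six strokes on its crest. By my last camera measurement it is within about 1 mm of centre across the line and about 0.3° of parallel, with line showing past both ends. One stroke pressed at about 20 N and turned the pipe about 2° to square it, so it scuffed slightly there instead of purely rolling. The fingers touched nothing else, and the job was handed in at about 22.5 s.

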